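Try a sprayer battery on the counter's tester

ROBOT

A 6-joint arm with a two-finger parallel gripper is mounted at the origin on the work surface. World frame = base frame: x ahead of the robot, y to its left, z up, the work surface at z = 0. Lengths are in m, angles in rad, forces in N, time in s.
With the tool pointing down it reaches from about 0.35 to 0.975 m from the base axis. Payload 4.9 kg.
Tool frame: the origin (TCP) lies at the centre of the arm's flange, where the gripper is bolted on; the fingertips stand 173 mm ahead of it and the grasp point (between the pads) lies 155 mm ahead of it; z points along the fingers, y is the line along which they close (so a half turn about z gives the same grasp; the last joint's range is limited). The gripper opens to 85 mm and grips with 20 to 120 N. Pads are 22 mm wide; open, the fingers measure 114 mm over their backs; the gripper's body (76 mm by 85 mm) begins 54 mm behind the grasp point. The pads swing forward as they close: fully open they stand 13 mm farther back than shut.
Start: joints at [-1.437, 0.053, 1.613, -0, 1.476, -0.119], TCP at [0.156, -0.605, 0.405] pointing down, gripper open.
Joint ranges: [-3.01, 3.01], [-1.01, 2.22], [0.06, 2.58], [-1.02, 4.17], [0.09, 2.62], [-3.14, 3.14]. Speed limits (rad/s): [2.57, 2.57, 3.14, 3.14, 3.14, 3.14].

INTERFACE

Orientations are given as a unit quaternion [x, y, z, w].
In Python, from workcell import readout, viewer, env gives the robot as it stands. The module is installed in compiled form; this text tells all that it offers.
- The arm moves only by the tool servo_tool, never from a script. Its arguments are lists of equal length, an entry for each row: "offset": the shift along the world's x, y, z in units of 30 mm (1.0 is 30 mm), a list of three; "twist": the turn about the world's z in units of 5 degrees (1.0 is 5 degrees); "claw": the finger opening in mm, from 0 to 85.4. A call has 1 to 12 rows; each row is the pose to reach, as a shift and turn from the pose commanded when the call began; what a row does not reach only later rows make up. A row lasts 1/8 s, in which the tool goes at most 62.5 mm and 10.7 degrees, less where a joint would pass 70% of its speed; a pose out of reach is approached as far as the arm can. A call with a gripper value outside its range is refused whole. The fingers move at their own pace and stop on an object; "grip_force" is the grip in N (left out, the last holds). Time passes only in rows, so rows that repeat a pose let the fingers close. It gives the time, the measured TCP pose, the force, the opening and the grip force at its end, in the units of the state.
- readout.get_obs(): the state, without advancing time (a new reading comes with each control period).
- viewer.read_camera(name): name is "side" or "top"; returns a dict with "image" (420x560x3 uint8, blue, green, red), "z_map" (420x560 float32, m along the optical axis (not along the pixel's ray), 0 where there is no reading), "intrinsics" (3x3 intrinsics, pixels), "world_from_camera" (4x4, takes a point from camera to world coordinates). Camera axes: x right, y down, z forward; pixel columns grow to the right and rows downward; lengths in m; the calibration is good to about 2 mm. A picture is of the moment at which its call begins.
- env.job_done(): hands the job in; it is judged then, once.
The state is a dict: "time_s": time; "joint_pos": joint angles; "qvel": joint speeds; "joint_torque": joint torques, N m; "eef_pos": TCP position; "tcp_rot": TCP orientation; "force": force on the tool from outside, world axes, zero at the start; "ft_torque": the same for the moment, N m; "gripper_width": finger opening in m; "grip_force": force on a finger pad.
Only numpy, scipy, OpenCV 4.12 (cv2) and the standard library are available. Lean on these libraries where they do the work, as an engineer would, in place of code of your own. Each camera call takes 0.05 s, during which the arm holds its last target. There are 200 camera calls.

TASK

Check the grey battery pack on the battery tester: slide it gently along the rails until the spring catch clicks, take your hand off it and leave it latched for a second. Then press the catch pad down until the pack springs loose, draw the pack back out of the rails and set it down upright in the steel tray. Do not force or drop the pack, and leave the other things on the bench alone.

Things in the scene. Friction and masses are not known exactly. Their poses are not given: they have to be found in the camera images.
- pack: Loose battery pack, about 0.45 kg (0.35 to 0.6). Black foot flange 80 mm (x) by 74 mm (y) by 8 mm high; on it a grey body 74 mm (x) by 54 mm (y) reaching up to 60 mm above the underside. Origin: centre of the underside, z up. It slides along its own x; either end may go first (it is the same both ways round). Grip the grey body across y (54 mm).
- tester: Grey battery tester, fixed. Origin: underside, on the rail centreline. Its x is the rail axis: the pack enters from the -x end and slides towards +x. Slippery floor 20 mm above the underside, from x = -125 mm, 112 mm wide. Behind the rails stand a steel seat block (66 mm high) with a brass spring plunger, then, x = 125 to 165 mm, a meter housing 76 mm high.
- load_spot (a point): Point on the tester's floor on the rail centreline, 78 mm to -x of its origin. A pack standing with its origin here and its x along the rails is clear of rails, lips and catch. From 46 mm to -x of the tester's origin a flared mouth (about 9 mm spare each side) narrows to parallel rails at 5 mm to -x, which leave the flange about 1 mm each side.
- rail_lips (a point): Point on the floor on the rail centreline, 20 mm to +x of the tester's origin, where lips over the flange begin; they run 65 mm towards +x. Lip tops 35.5 mm above the tester's underside; 60 mm between the lips for the grey body; 1.5 mm play over the flange.
- seat_spot (a point): Nominal place of a latched pack's origin, 45 mm to +x of the tester's. Seat block, plunger, catch and pad are one carriage that is clamped up to 8 mm off either way along x, not measured: feel for it. Catch ramp resists with 2 to 3 N, plunger (last 17 mm) 7 to 13 N; then the catch snaps up behind the pack, and 2.5 mm on the pack meets the rigid block.
- catch_pad (a point): Point on the tester: nominal centre of the top of the steel catch pad, 80 mm to the tester's +y of the centreline, 36 mm above its underside; pad 44 mm (x) by 32 mm. The real pad is up to 8 mm off along x. Press straight down 7 to 9 mm, 3 to 9 N; it springs back. The freed pack is pushed out about 17 mm towards -x by the plunger, still in the rails; draw it out to load_spot to lift it.
- tester_catch (a joint): How far the catch is down, m: 0 is up (it rises 6 mm above the floor and holds a latched pack), 0.009 is fully down. A pack sliding over it pushes it down about 0.006.
- tester_plunger (a joint): How far the brass plunger is pushed in, m: 0 when free, about 0.0175 with a latched pack, 0.020 when the pack touches the seat block. Sliding home takes 12 to 18 N in all with friction; once the catch has snapped up (its value back at 0) the pack is home; a push along the rail of 22 N or so shows it too.
- tray: Shallow square steel tray, fixed, 134 mm outside, walls 4 mm thick and 18 mm high, inner floor 4 mm above the bench. Origin: centre of the underside, z up, x and y along the sides. Room for the pack at any yaw.
- filter: Bystander: upright steel filter can, 56 mm across, 95 mm tall.
- nozzle: Bystander: brass spray nozzle standing on its base, 28 mm across, 45 mm tall.
- driver: Bystander: screwdriver lying on the bench; origin under its middle, handle along -x.
- oil: Bystander: white bottle with black cap, 60 mm across, 150 mm tall.
- spare: Bystander: another, taller black pack with a square stem on top (60 x 50 mm, 90 mm tall); it does not fit the tester.
- collar: Bystander: aluminium ring lying flat, 52 mm across, 14 mm high.
- cup: Bystander: steel cup, 70 mm across, 80 mm tall.

How it is judged:
By the outcome, as a careful person would: the job done as asked, in the order asked, and still so for the second after the job is handed in, with the robot touching nothing.
It also fails if it takes over 72 s, if anything falls off the work surface, if the arm or the gripper's body presses on something with over 40 N, if the wrist force passes 120 N, or if a joint passes its speed limit or range.

## Working session

There is one attempt and no reset: what is moved stays moved. The work goes in short steps, Python scripts to look and compute and a tool call to move; the robot and the scene stay as the last step left them, time stands still between calls to the robot, and variables do not carry over. Pictures are saved under pics/ and viewed, at most 10 in all, crops included, and the job is handed in when it is done.

Besides the shell and the picture viewer there is one more tool, called after ">>>" by a JSON object that holds its "fn" and its "kwargs". servo_tool: Moves the arm, as the interface text tells. Its arguments: {"type":"object","properties":{"offset":{"type":"array"},"twist":{"type":"array"},"claw":{"type":"array"},"grip_force":{"type":"number"}},"required":["offset","twist","claw"]}

```bash
mkdir -p pics; cat > h.py <<'E'
import numpy as np, cv2
from workcell import readout, viewer, env
def cam(n):
    d=viewer.read_camera(n); return d
def pts(d):
    z=d["z_map"].astype(float); K=d["intrinsics"]; T=d["world_from_camera"]
    v,u=np.mgrid[:z.shape[0],:z.shape[1]]
    P=np.stack([(u-K[0,2])/K[0,0]*z,(v-K[1,2])/K[1,1]*z,z],-1)
    W=P@T[:3,:3].T+T[:3,3]; W[z==0]=np.nan; return W
E
python3 - <<'E'
from h import *
for n in("top","side"):
    d=cam(n); cv2.imwrite(f"pics/{n}0.png",d["image"]); np.savez(f"{n}0.npz",**d); print(d["world_from_camera"].round(3),d["intrinsics"].round(1))
o=readout.get_obs(); print(o)
E
```

```text
[[-0.006 -0.998  0.063  0.467]
 [-1.     0.005 -0.007  0.058]
 [ 0.006 -0.063 -0.998  1.267]
 [ 0.     0.     0.     1.   ]] [[536.6   0.  276.4]
 [  0.  536.6 211.2]
 [  0.    0.    1. ]]
[[-0.775 -0.318  0.546 -0.101]
 [-0.631  0.38  -0.676  0.884]
 [ 0.008 -0.869 -0.495  0.659]
 [ 0.     0.     0.     1.   ]] [[489.3   0.  279. ]
 [  0.  489.3 209.2]
 [  0.    0.    1. ]]
{'time_s': 0.1, 'joint_pos': array([-1.43701742e+00,  5.32915636e-02,  1.61411999e+00, -6.37148741e-06,
        1.47597314e+00, -1.19014263e-01]), 'qvel': array([ 0.00240833, -0.00064945, -0.00273127,  0.0001795 ,  0.00116231,
       -0.00074566]), 'joint_torque': array([ 4.42823557e-05, -3.94906390e+01, -3.71362317e+01, -1.58097469e-04,
        3.89080480e-03, -4.25953161e-06]), 'eef_pos': array([ 0.15627832, -0.60490703,  0.40360714]), 'tcp_rot': array([ 9.92022144e-01,  1.26060550e-01, -9.78573217e-06, -8.95973584e-04]), 'force': array([0.0816412 , 0.37000423, 0.24176125]), 'ft_torque': array([-0.03000405, -0.04952373,  0.01942508]), 'grip_force': 0.0, 'gripper_width': 0.08586565481866465}
```

View pics/top0.png

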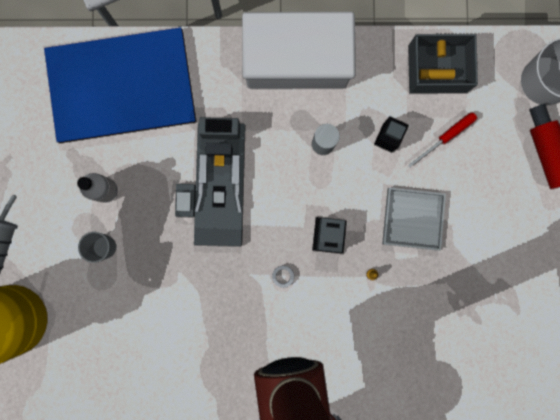

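View pics/side0.png

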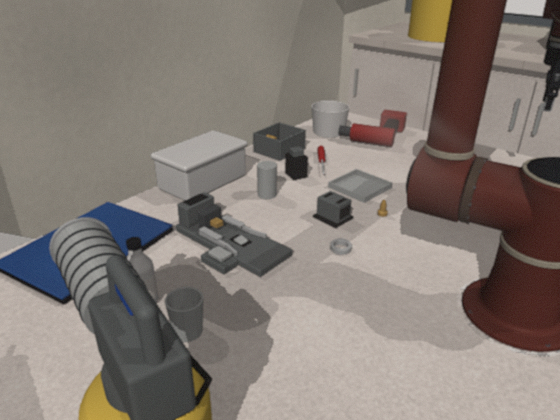

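The top view shows the tester at (218,182) with its mouth facing down the image. The pack is at (330,235), the tray at (415,217), the catch pad at (185,200) and the plunger at (219,160). In the side view the pack is at (333,207) and the tester at (235,235).

```bash
python3 - <<'E'
from h import *
def rect(Q):
    (c,s,a)=cv2.minAreaRect((Q[:,:2]*1000).astype(np.float32)); return np.round(c,1),np.round(s,1),round(a,1)
L={}
for n in("top","side"):
    d=dict(np.load(n+"0.npz")); L[n]=(d,pts(d))
d,W=L["top"]
def sel(W,u0,u1,v0,v1,z0,z1):
    m=np.zeros(W.shape[:2],bool); m[v0:v1,u0:u1]=1
    m&=(W[...,2]>z0)&(W[...,2]<z1); return W[m]
for nm,a in dict(packtop=(305,355,210,260,.05,.075),pack_fl=(305,355,210,260,.003,.015),tray_rim=(378,452,180,252,.012,.03),tray_all=(378,452,180,252,.003,.03),tray_floor=(395,435,195,240,-.01,.011),
  tester_all=(190,250,110,250,.012,.1),floor=(190,250,215,250,.012,.03),pad=(170,197,180,220,.025,.05),housing=(190,250,110,150,.068,.09),
  bench=(240,300,200,260,-.02,.01)).items():
    Q=sel(W,*a); print(nm,len(Q),rect(Q) if len(Q)>5 else'', np.median(Q[:,2]).round(4))
W2=L["side"][1]
# side-view points in same world neighbourhoods
def box(x0,x1,y0,y1,z0,z1):
    m=(W2[...,0]>x0)&(W2[...,0]<x1)&(W2[...,1]>y0)&(W2[...,1]<y1)&(W2[...,2]>z0)&(W2[...,2]<z1); return W2[m]
for nm,b in dict(pack=(.36,.52,-.14,-.0,.05,.08),tray=(.38,.58,-.36,-.16,.012,.03),pad=(.44,.56,.22,.3,.025,.05),house=(.55,.75,.1,.25,.068,.09),floor=(.38,.46,.1,.25,.01,.03)).items():
    Q=box(*b); print("side",nm,len(Q),rect(Q) if len(Q)>5 else'', np.median(Q[:,2]).round(4))
E
```

```text
packtop 789 (array([488.9, -74.1]), array([54.7, 74.9]), 83.9) 0.0584
pack_fl 280 (array([491.6, -74.8]), array([113.9, 115.2]), 87.7) 0.0062
tray_rim 418 (array([ 526.3, -272.8]), array([135.8, 134.1]), 83.4) 0.0162
tray_all 1713 (array([ 535.2, -276.3]), array([173.4, 165. ]), 88.6) 0.0054
tray_floor 1792 (array([ 531.5, -277.3]), array([ 96.3, 105.5]), 89.3) 0.0023
tester_all 6282 (array([625.4, 189.2]), array([127.7, 320.1]), 89.7) 0.0201
floor 1505 (array([501.6, 190.9]), array([121.7,  72.3]), 89.7) 0.0185
pad 281 (array([569. , 257.9]), array([46.7, 46.5]), 87.4) 0.0344
housing 698 (array([719.5, 180.3]), array([89.2, 71.8]), 88.1) 0.074
bench 3469 (array([504.1,  66.1]), array([139.8, 140.1]), 89.6) -0.0014
side pack 339 (array([486.4, -71.7]), array([57.2, 74.6]), 81.3) 0.0575
side tray 230 (array([ 481.5, -260.2]), array([148.8, 230.8]), 75.7) 0.015
side pad 112 (array([551.5, 257.4]), array([17.1, 52.1]), 1.1) 0.0328
side house 301 (array([730.8, 181.1]), array([91.2, 38.3]), 90.0) 0.0732
side floor 0  nan
  return _methods._mean(a, axis=axis, dtype=dtype,
  ret = ret.dtype.type(ret / rcount)
```

```bash
python3 - <<'E'
import cv2
a=cv2.imread("pics/top0.png")[100:260,160:460]; cv2.imwrite("pics/c1.png",cv2.resize(a,(800,427),interpolation=cv2.INTER_CUBIC))
E
```

```text
(no output)
```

View pics/c1.png

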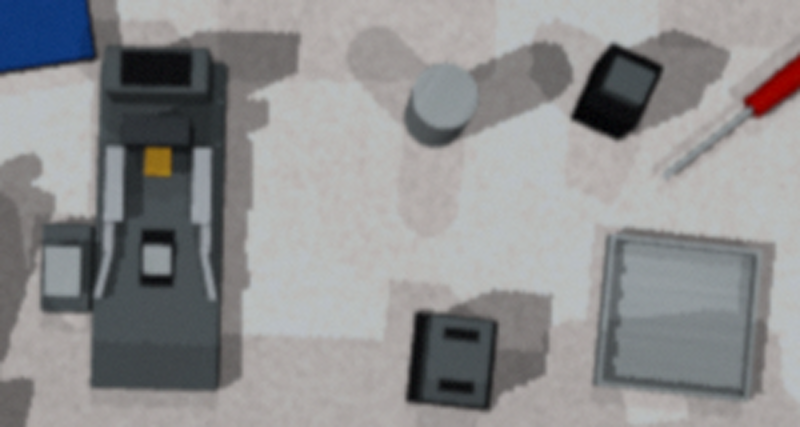

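```bash
cat >> h.py <<'E'
def ray(d,uv,z):
    K=d["intrinsics"];T=d["world_from_camera"]; uv=np.atleast_2d(uv).astype(float)
    r=np.c_[(uv-K[:2,2])/[K[0,0],K[1,1]],np.ones(len(uv))]@T[:3,:3].T
    return T[:3,3]+r*((z-T[2,3])/r[:,2])[:,None]
E
python3 - <<'E'
from h import *
d=dict(np.load("top0.npz")); im=d["image"]; g=cv2.cvtColor(im,cv2.COLOR_BGR2GRAY).astype(float)
# lips: bright within tester
def comps(m,zp,minA=15):
    n,l,s,c=cv2.connectedComponentsWithStats(m.astype(np.uint8))
    for i in range(1,n):
        if s[i,4]>=minA: print(s[i].tolist(),c[i].round(1),(ray(d,c[i],zp)[0]*1000).round(1))
m=np.zeros(g.shape,bool); m[145:220,193:246]=g[145:220,193:246]>125
print("bright");comps(m,.0355)
hsv=cv2.cvtColor(im,cv2.COLOR_BGR2HSV); b=np.zeros(g.shape,bool); b[140:180,200:240]=(hsv[140:180,200:240,1]>120)
print("brass");comps(b,.045)
m=np.zeros(g.shape,bool); m[185:222,172:194]=g[185:222,172:194]>125;print("pad");comps(m,.036)
# base edges below the rails and per-row lip centre
for r in (153,158,163,168,173,178):
    row=g[r]; li=[u for u in range(193,212) if row[u]>125]; ri=[u for u in range(226,246) if row[u]>125]
    print(r,li[:1],li[-1:],ri[:1],ri[-1:])
# left base edge: max gradient subpixel
def edge(p,r,u0,u1):
    gr=np.abs(np.diff(g[r,u0:u1+1])); k=gr.argmax(); w=gr[max(k-1,0):k+2]; return u0+.5+(w*np.arange(max(k-1,0),max(k-1,0)+len(w))).sum()/w.sum()
Ls=np.array([[edge(0,r,186,203),r] for r in range(222,243)]);Rs=np.array([[edge(0,r,236,250),r] for r in range(190,243)])
for E_ in (Ls,Rs):
    P=ray(d,E_,.02)[:,:2]*1000; vx,vy,x0,y0=cv2.fitLine(P.astype(np.float32),cv2.DIST_HUBER,0,.01,.01).ravel(); print("edge",np.degrees(np.arctan2(vy,vx)),x0,y0)
F=[]
for u in range(200,240):
    gr=np.abs(np.diff(g[236:254,u])); k=gr.argmax(); F.append([u,236.5+k])
P=ray(d,F,.02)[:,:2]*1000; print("front x",np.median(P[:,0]))
# pack top by depth component
W=pts(d); 
for nm,(u0,u1,v0,v1,z0,z1) in dict(pack=(305,355,210,262,.045,.075)).items():
    m=np.zeros(g.shape,np.uint8); m[v0:v1,u0:u1]=((W[...,2]>z0)&(W[...,2]<z1))[v0:v1,u0:u1]
    c=max(cv2.findContours(m,0,2)[0],key=cv2.contourArea); print(nm,cv2.minAreaRect((ray(d,c[:,0],.06)[:,:2]*1000).astype(np.float32)))
    M=cv2.moments(m,True); a=.5*np.arctan2(2*M['mu11'],M['mu20']-M['mu02']); print(np.degrees(a), ray(d,[M['m10']/M['m00'],M['m01']/M['m00']],.06)*1000)
# slots
m=np.zeros(g.shape,bool); m[212:256,318:346]=g[212:256,318:346]<45; print('slots'); comps(m,.06,8)
# tray by brightness edge
E
```

```text
bright
[193, 145, 4, 37, 116] [194.1 161.8] [660.  239.5  35.5]
[196, 155, 10, 56, 239] [201.4 176.3] [626.1 222.5  35.5]
[232, 156, 9, 56, 245] [235.7 176.8] [624.5 143.3  35.5]
[214, 193, 10, 9, 87] [218.4 197. ] [578.1 183.2  35.5]
brass
[214, 155, 11, 11, 117] [218.9 159.9] [662.5 181.2  45. ]
pad
[177, 193, 13, 18, 229] [183.  201.3] [568.4 264.5  36. ]
[172, 194, 22, 28, 163] [178.6 213.9] [539.6 274.4  36. ]
153 [193] [195] [] []
158 [193] [205] [233] [238]
163 [193] [205] [233] [238]
168 [193] [205] [232] [238]
173 [193] [205] [232] [238]
178 [193] [205] [232] [245]
edge -0.2705543 497.01514 242.22372
edge 6.2014375 537.7265 132.5149
front x 466.54913218921604
pack ((488.71856689453125, -72.98775482177734), (54.75999450683594, 74.99874877929688), 83.50301361083984)
-84.60107207960702 [[488.48477408 -73.11342917  60.        ]]
slots
[318, 218, 3, 26, 46] [318.5 227.6] [505.6 -44.5  60. ]
[327, 223, 13, 5, 47] [332.7 224.9] [511.5 -76.5  60. ]
[341, 227, 4, 26, 34] [343.1 240.9] [475.4 -99.4  60. ]
[324, 242, 14, 6, 57] [330.7 244.4] [467.5 -71.5  60. ]
```

>>> {"fn": "servo_tool", "kwargs": {"offset": [[11.08,17.73,0],[11.08,17.73,0],[11.08,17.73,0],[11.08,17.73,0],[11.08,17.73,0],[11.08,17.73,0],[11.08,17.73,0],[11.08,17.73,0],[11.08,17.73,0],[11.08,17.73,-1],[11.08,17.73,-3],[11.08,17.73,-3.5]], "twist": [-4.1,-4.1,-4.1,-4.1,-4.1,-4.1,-4.1,-4.1,-4.1,-4.1,-4.1,-4.1], "claw": [85,85,85,85,85,85,85,85,85,85,85,85], "grip_force": 30}}

```text
time_s: 1.6
eef_pos: [0.4872, -0.0718, 0.2948]
tcp_rot: [0.999, -0.051, -0.004, -0.001]
force: [-0.1, -0.1, 0.2]
gripper_width: 0.0849
grip_force: 0.0
```

>>> {"fn": "servo_tool", "kwargs": {"offset": [[0,0,0],[0,0,0]], "twist": [0,0], "claw": [85,85]}}

```text
time_s: 1.85
eef_pos: [0.4894, -0.0743, 0.3022]
tcp_rot: [0.999, -0.053, 0.002, 0.001]
force: [0.3, 0.5, 0.2]
gripper_width: 0.085
grip_force: 0.0
```

```bash
python3 - <<'E'
from h import *
d=cam("side"); cv2.imwrite("pics/s1.png",cv2.resize(d["image"][60:280,170:450],(800,629))[:600]); print(readout.get_obs()["eef_pos"])
E
```

```text
[ 0.48944316 -0.07427847  0.30250943]
```

View pics/s1.png

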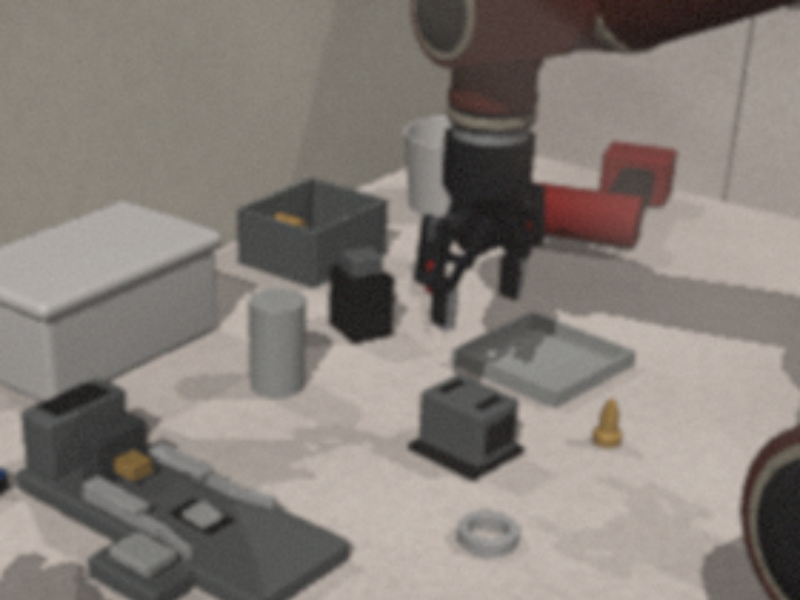

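The side view shows the open gripper at (475,300) directly over the pack at (470,425), and nothing is in its way. I'll descend and grip.

>>> {"fn": "servo_tool", "kwargs": {"offset": [[0,0,-1.5],[0,0,-2.8],[0,0,-3.37],[0,0,-3.37],[0,0,-3.37],[0,0,-3.37],[0,0,-3.37],[0,0,-3.37],[0,0,-3.37]], "twist": [0,0,0,0,0,0,0,0,0], "claw": [85,85,85,85,50,50,50,50,50], "grip_force": 45}}

```text
time_s: 3.02
eef_pos: [0.4899, -0.0735, 0.2008]
tcp_rot: [0.999, -0.053, 0.002, 0.0]
force: [-1.2, 0.4, 6.1]
gripper_width: 0.0534
grip_force: 49.7
```

>>> {"fn": "servo_tool", "kwargs": {"offset": [[0,0,0.4],[0,0,1.2],[0,0,2.2],[0,0,2.6]], "twist": [0,0,0,0], "claw": [50,50,50,50]}}

```text
time_s: 3.52
eef_pos: [0.4889, -0.0732, 0.2783]
tcp_rot: [0.999, -0.052, 0.001, 0.0]
force: [0.3, 0.2, -3.5]
gripper_width: 0.0534
grip_force: 48.8
```

>>> {"fn": "servo_tool", "kwargs": {"offset": [[0.1,1.5,0],[0.3,3.2,0],[0.5,5.0,0],[0.7,6.8,0],[0.8,8.2,0],[0.8,8.64,0],[0.8,8.64,0],[0.8,8.64,0],[0.8,8.64,0]], "twist": [0,0.2,0.4,0.6,0.8,0.9,0.9,0.9,0.9], "claw": [50,50,50,50,50,50,50,50,50]}}

```text
time_s: 4.65
eef_pos: [0.5128, 0.1849, 0.2764]
tcp_rot: [1.0, -0.014, -0.0, 0.0]
force: [0.3, -0.1, -4.4]
gripper_width: 0.0531
grip_force: 49.4
```

```bash
python3 - <<'E'
from h import *
t=cam("top"); s=cam("side"); np.savez("t2.npz",**t)
a=cv2.resize(t["image"][100:270,150:300],(400,453)); b=cv2.resize(s["image"][110:280,160:310],(400,453)); cv2.imwrite("pics/m2.png",np.hstack([a,b])); print(readout.get_obs())
E
```

```text
{'time_s': 4.75, 'joint_pos': array([ 2.09903660e-01, -2.17728671e-02,  1.91051582e+00, -1.63080474e-04,
        1.25284569e+00,  1.80869122e+00]), 'qvel': array([ 0.00410073,  0.00261138, -0.00391127,  0.00251545, -0.00088791,
        0.00157144]), 'joint_torque': array([ 2.75223580e-02, -3.51763201e+01, -3.61565101e+01,  1.11220611e-04,
        2.48547942e-03, -9.44935273e-04]), 'eef_pos': array([0.51281854, 0.18510011, 0.27663052]), 'tcp_rot': array([ 9.99902416e-01, -1.39696719e-02,  1.91517186e-05,  7.50749560e-05]), 'force': array([-0.41347628, -1.37748373, -4.08904341]), 'ft_torque': array([0.02982703, 0.05945838, 0.02727344]), 'grip_force': 49.44948971271515, 'gripper_width': 0.053113589881545284}
```

View pics/m2.png

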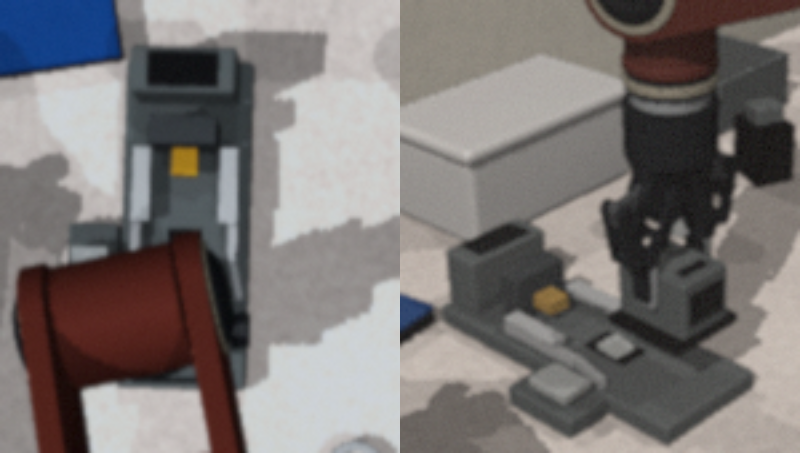

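The pack is held upright over the load area (right half at (680,300)), and the tester is unobstructed. I'll lower it until it touches the floor.

>>> {"fn": "servo_tool", "kwargs": {"offset": [[0,0,-0.8],[0,0,-1.4],[0,0,-1.7],[0,0,-1.8],[0,0,-1.85],[0,0,-1.85]], "twist": [0,0,0,0,0,0], "claw": [50,50,50,50,50,50]}}

```text
time_s: 5.5
eef_pos: [0.513, 0.1861, 0.2217]
tcp_rot: [1.0, -0.013, 0.001, -0.0]
force: [-0.3, 0.0, -4.9]
gripper_width: 0.0536
grip_force: 49.5
```

>>> {"fn": "servo_tool", "kwargs": {"offset": [[0,0,-0.03],[0,0,-0.05]], "twist": [0,0], "claw": [50,50]}}

```text
time_s: 5.75
eef_pos: [0.5132, 0.1861, 0.2208]
tcp_rot: [1.0, -0.013, 0.001, -0.0]
force: [-1.9, 0.4, 3.0]
gripper_width: 0.0531
grip_force: 50.3
```

>>> {"fn": "servo_tool", "kwargs": {"offset": [[0.15,-0.004,0.02],[0.35,-0.01,0.02],[0.55,-0.015,0.02],[0.75,-0.02,0.02],[0.9,-0.024,0.02],[1.0,-0.026,0.02],[1.0,-0.026,0.02]], "twist": [0,0,0,0,0,0,0], "claw": [50,50,50,50,50,50,50]}}

```text
time_s: 6.62
eef_pos: [0.5434, 0.1853, 0.2209]
tcp_rot: [1.0, -0.013, 0.001, -0.0]
force: [-2.3, 0.5, 5.2]
gripper_width: 0.0533
grip_force: 50.6
```

>>> {"fn": "servo_tool", "kwargs": {"offset": [[0.1,-0.003,0],[0.2,-0.006,0],[0.3,-0.009,0],[0.4,-0.012,0],[0.4,-0.012,0]], "twist": [0,0,0,0,0], "claw": [50,50,50,50,50]}}

```text
time_s: 7.25
eef_pos: [0.5554, 0.1849, 0.2209]
tcp_rot: [1.0, -0.013, 0.001, -0.0]
force: [-1.2, 0.4, 4.2]
gripper_width: 0.0537
grip_force: 50.6
```

```bash
python3 - <<'E'
from h import *
o=readout.get_obs(); print(o["force"].round(2),o["ft_torque"].round(3),o["eef_pos"].round(4))
s=cam("side"); np.savez("s3.npz",**s)
b=cv2.resize(s["image"][170:270,170:300],(780,600),interpolation=cv2.INTER_CUBIC); cv2.imwrite("pics/s3.png",b)
E
```

```text
[-1.18  0.43  4.17] [-0.052 -0.057  0.003] [0.5554 0.1849 0.2209]
```

View pics/s3.png

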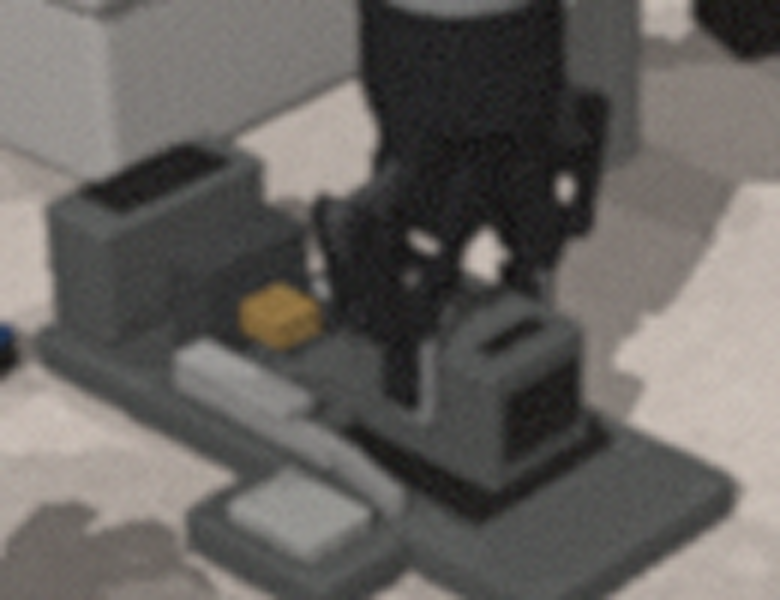

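The pack is in the flared mouth (flange at (490,500)), parallel to the rail, with no sideways force.

>>> {"fn": "servo_tool", "kwargs": {"offset": [[0.08,-0.002,0.02],[0.16,-0.004,0.02],[0.24,-0.006,0.02],[0.3,-0.008,0.02]], "twist": [0,0,0,0], "claw": [50,50,50,50]}}

```text
time_s: 7.8
eef_pos: [0.5638, 0.1846, 0.2209]
tcp_rot: [1.0, -0.013, -0.0, 0.0]
force: [-2.5, 0.2, 5.8]
gripper_width: 0.0536
grip_force: 50.5
```

>>> {"fn": "servo_tool", "kwargs": {"offset": [[0.08,-0.002,0],[0.16,-0.004,0],[0.24,-0.006,0],[0.3,-0.008,0]], "twist": [0,0,0,0], "claw": [50,50,50,50]}}

```text
time_s: 8.3
eef_pos: [0.5728, 0.1844, 0.2209]
tcp_rot: [1.0, -0.013, -0.0, -0.0]
force: [-2.9, 0.7, 5.6]
gripper_width: 0.0534
grip_force: 50.6
```

>>> {"fn": "servo_tool", "kwargs": {"offset": [[0.1,-0.003,0],[0.2,-0.005,0],[0.3,-0.008,0],[0.3,-0.008,0]], "twist": [0,0,0,0], "claw": [50,50,50,50]}}

```text
time_s: 8.8
eef_pos: [0.5819, 0.1841, 0.2209]
tcp_rot: [1.0, -0.013, 0.0, -0.0]
force: [-1.7, 0.6, 4.8]
gripper_width: 0.0536
grip_force: 50.5
```

>>> {"fn": "servo_tool", "kwargs": {"offset": [[0.1,-0.003,0],[0.2,-0.005,0],[0.3,-0.008,0],[0.3,-0.008,0]], "twist": [0,0,0,0], "claw": [50,50,50,50]}}

```text
time_s: 9.3
eef_pos: [0.5908, 0.1839, 0.2209]
tcp_rot: [1.0, -0.013, 0.0, -0.0]
force: [-2.0, 0.7, 3.8]
gripper_width: 0.0534
grip_force: 50.6
```

>>> {"fn": "servo_tool", "kwargs": {"offset": [[0.1,-0.003,0],[0.2,-0.005,0],[0.3,-0.008,0],[0.3,-0.008,0]], "twist": [0,0,0,0], "claw": [50,50,50,50]}}

```text
time_s: 9.8
eef_pos: [0.5998, 0.1837, 0.2209]
tcp_rot: [1.0, -0.013, 0.0, -0.0]
force: [-1.4, 0.2, 5.4]
gripper_width: 0.0534
grip_force: 50.6
```

>>> {"fn": "servo_tool", "kwargs": {"offset": [[0.1,-0.003,0],[0.2,-0.005,0],[0.3,-0.008,0],[0.3,-0.008,0]], "twist": [0,0,0,0], "claw": [50,50,50,50]}}

```text
time_s: 10.3
eef_pos: [0.6088, 0.1834, 0.221]
tcp_rot: [1.0, -0.013, 0.0, -0.0]
force: [-1.6, 0.1, 5.4]
gripper_width: 0.0532
grip_force: 50.6
```

>>> {"fn": "servo_tool", "kwargs": {"offset": [[0.08,-0.002,0],[0.16,-0.004,0],[0.2,-0.005,0],[0.2,-0.005,0]], "twist": [0,0,0,0], "claw": [50,50,50,50]}}

```text
time_s: 10.8
eef_pos: [0.6146, 0.1833, 0.221]
tcp_rot: [1.0, -0.013, -0.0, -0.0]
force: [-2.2, 0.7, 5.9]
gripper_width: 0.0531
grip_force: 50.8
```

>>> {"fn": "servo_tool", "kwargs": {"offset": [[0.08,-0.002,0],[0.16,-0.004,0],[0.2,-0.005,0],[0.2,-0.005,0]], "twist": [0,0,0,0], "claw": [50,50,50,50]}}

```text
time_s: 11.3
eef_pos: [0.6191, 0.1833, 0.2212]
tcp_rot: [1.0, -0.013, -0.004, 0.0]
force: [-14.3, -0.9, 14.5]
gripper_width: 0.0536
grip_force: 51.8
```

>>> {"fn": "servo_tool", "kwargs": {"offset": [[0.08,-0.002,0],[0.16,-0.004,0],[0.2,-0.005,0],[0.2,-0.005,0]], "twist": [0,0,0,0], "claw": [50,50,50,50]}}

```text
time_s: 11.8
eef_pos: [0.6247, 0.1832, 0.2213]
tcp_rot: [1.0, -0.013, -0.005, 0.0]
force: [-16.7, -1.4, 17.2]
gripper_width: 0.0532
grip_force: 52.0
```

>>> {"fn": "servo_tool", "kwargs": {"offset": [[0.06,-0.002,0.02],[0.12,-0.003,0.02],[0.15,-0.004,0.02],[0.15,-0.004,0.02]], "twist": [0,0,0,0], "claw": [50,50,50,50]}}

```text
time_s: 12.3
eef_pos: [0.6288, 0.1831, 0.2214]
tcp_rot: [1.0, -0.013, -0.006, 0.0]
force: [-17.2, -0.9, 17.3]
gripper_width: 0.0534
grip_force: 52.0
```

>>> {"fn": "servo_tool", "kwargs": {"offset": [[0.04,-0.001,0],[0.08,-0.002,0],[0.1,-0.003,0],[0.1,-0.003,0]], "twist": [0,0,0,0], "claw": [50,50,50,50]}}

```text
time_s: 12.8
eef_pos: [0.6316, 0.1831, 0.2215]
tcp_rot: [1.0, -0.013, -0.006, 0.0]
force: [-18.3, -0.1, 17.7]
gripper_width: 0.0537
grip_force: 52.2
```

>>> {"fn": "servo_tool", "kwargs": {"offset": [[0.03,-0.001,0],[0.05,-0.001,0],[0.05,-0.001,0]], "twist": [0,0,0], "claw": [50,50,50]}}

```text
time_s: 13.18
eef_pos: [0.633, 0.183, 0.2215]
tcp_rot: [1.0, -0.013, -0.007, 0.001]
force: [-20.1, -1.1, 17.7]
gripper_width: 0.0536
grip_force: 52.2
```

>>> {"fn": "servo_tool", "kwargs": {"offset": [[0.03,-0.001,0],[0.05,-0.001,0],[0.05,-0.001,0]], "twist": [0,0,0], "claw": [50,50,50]}}

```text
time_s: 13.55
eef_pos: [0.6344, 0.183, 0.2215]
tcp_rot: [1.0, -0.013, -0.007, 0.001]
force: [-21.1, -1.1, 18.7]
gripper_width: 0.0533
grip_force: 52.3
```

>>> {"fn": "servo_tool", "kwargs": {"offset": [[0.03,-0.001,0.01],[0.04,-0.001,0.02],[0.04,-0.001,0.02]], "twist": [0,0,0], "claw": [50,50,50]}}

```text
time_s: 13.92
eef_pos: [0.6354, 0.183, 0.2214]
tcp_rot: [1.0, -0.013, -0.007, 0.001]
force: [-19.1, -1.1, 16.2]
gripper_width: 0.0531
grip_force: 51.9
```

```bash
python3 - <<'E'
from h import *
o=readout.get_obs(); print(o["force"].round(2),o["ft_torque"].round(3),o["eef_pos"].round(4))
s=cam("side"); np.savez("s4.npz",**s)
b=cv2.resize(s["image"][170:270,170:300],(780,600),interpolation=cv2.INTER_CUBIC); cv2.imwrite("pics/s4.png",b)
E
```

```text
[-19.11  -1.11  16.23] [-0.014  2.973 -0.003] [0.6354 0.183  0.2214]
```

View pics/s4.png

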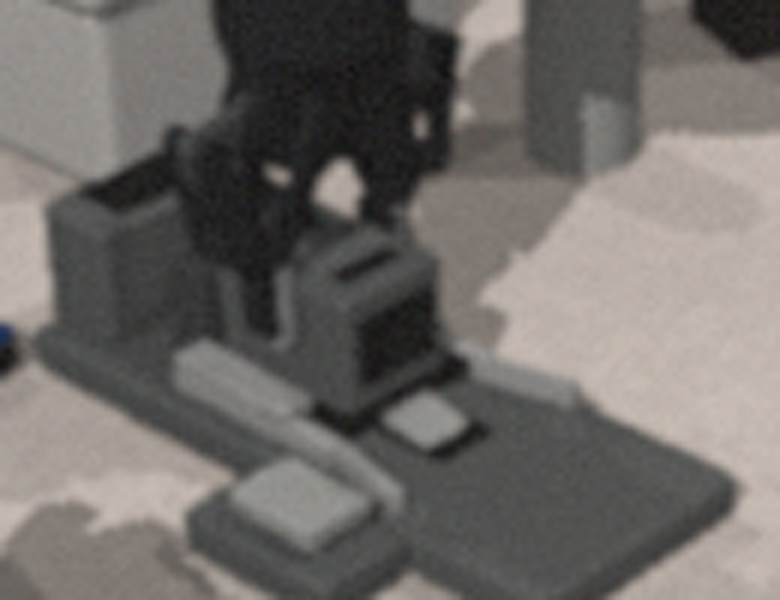

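The catch plate at (430,420) is now almost wholly behind the pack's rear flange. I'll compare its height with the earlier view to see whether it has come up.

```bash
python3 - <<'E'
from h import *
for n in ("side0.npz","s3.npz","s4.npz"):
    d=dict(np.load(n)); g=cv2.cvtColor(d["image"],cv2.COLOR_BGR2GRAY); W=pts(d)
    m=np.zeros(g.shape,np.uint8); m[232:248,228:256]=(g[232:248,228:256]>115)
    k,l,s,c=cv2.connectedComponentsWithStats(m)
    for i in range(1,k):
        if s[i,4]>20: print(n,s[i],c[i].round(2),np.nanmedian(W[l==i],0).round(4))
    p=np.zeros(g.shape,bool); p[245:265,208:232]=g[245:265,208:232]>115
    print(" pad",p.sum(),np.argwhere(p).mean(0).round(2),np.nanmedian(W[p],0).round(4))
E
```

```text
side0.npz [235 235  12   9  70] [240.67 239.37] [0.5795 0.1856 0.0222]
 pad 202 [251.96 219.9 ] [0.5689 0.2659 0.0336]
 pad 212 [254.05 220.05] [0.5685 0.266  0.0276]
s4.npz [235 236  12   8  65] [240.68 239.48] [0.5784 0.1854 0.0221]
 pad 212 [252.03 219.83] [0.5687 0.2659 0.0333]
```

The pad dropped 6 mm while the pack rode over the catch and is now back up, so the pack is latched. I'll ease off the push, open, and go straight up.

>>> {"fn": "servo_tool", "kwargs": {"offset": [[-0.05,0,0],[-0.08,0,0],[-0.08,0,0],[-0.08,0,0],[-0.08,0,0],[-0.08,0,0],[-0.08,0,0.8],[-0.08,0,1.8],[-0.08,0,2.6],[-0.08,0,2.6]], "twist": [0,0,0,0,0,0,0,0,0,0], "claw": [50,50,70,85,85,85,85,85,85,85]}}

```text
time_s: 15.22
eef_pos: [0.637, 0.1828, 0.3029]
tcp_rot: [1.0, -0.013, 0.003, -0.0]
force: [-0.2, 0.5, -0.2]
gripper_width: 0.0846
grip_force: 0.0
```

```bash
python3 - <<'E'
from h import *
d=cam("side"); g=cv2.cvtColor(d["image"],cv2.COLOR_BGR2GRAY); W=pts(d)
for (v0,v1,u0,u1) in((232,248,228,256),(245,265,208,232)):
    p=np.zeros(g.shape,bool); p[v0:v1,u0:u1]=g[v0:v1,u0:u1]>115; print(p.sum(),np.nanmedian(W[p],0).round(4))
t=cam("top"); W=pts(t); m=(W[...,2]>.073)&(W[...,2]<.085)&(W[...,0]>.56)&(W[...,0]<.68)&(abs(W[...,1]-.183)<.05); print(m.sum())
m=(d["z_map"]>0); W=pts(d); m=(W[...,2]>.074)&(W[...,2]<.083)&(W[...,0]>.56)&(W[...,0]<.69)&(abs(W[...,1]-.183)<.05)
print(cv2.minAreaRect((W[m][:,:2]*1000).astype(np.float32))); print(readout.get_obs()["force"],readout.get_obs()["eef_pos"])
E
```

```text
72 [0.5784 0.1854 0.0223]
200 [0.5685 0.2662 0.0329]
303
((628.6826171875, 183.8070068359375), (55.314186096191406, 75.81828308105469), 89.50433349609375)
[-0.43740785  0.64186753 -0.75385114] [0.63585755 0.18258774 0.29930322]
```

>>> {"fn": "servo_tool", "kwargs": {"offset": [[-0.6,0.7,0],[-1.2,1.4,0],[-1.8,2.2,0],[-2.24,2.74,0],[-2.24,2.74,-0.6],[-2.24,2.74,-1.5],[-2.24,2.74,-2.2],[-2.24,2.74,-2.6],[-2.24,2.74,-2.6],[-2.24,2.74,-2.6]], "twist": [0,0,0,0,0,0,0,0,0,0], "claw": [60,30,0,0,0,0,0,0,0,0]}}

```text
time_s: 16.58
eef_pos: [0.5694, 0.2649, 0.2229]
tcp_rot: [1.0, -0.013, 0.001, -0.0]
force: [-0.3, 1.1, 0.2]
gripper_width: -0.0001
grip_force: 0.0
```

```bash
python3 - <<'E'
from h import *
print(readout.get_obs()["eef_pos"])
s=cam("side"); b=cv2.resize(s["image"][150:280,170:340],(780,596),interpolation=cv2.INTER_CUBIC); cv2.imwrite("pics/s5.png",b)
E
```

```text
[0.5693759  0.26488089 0.22292248]
```

View pics/s5.png

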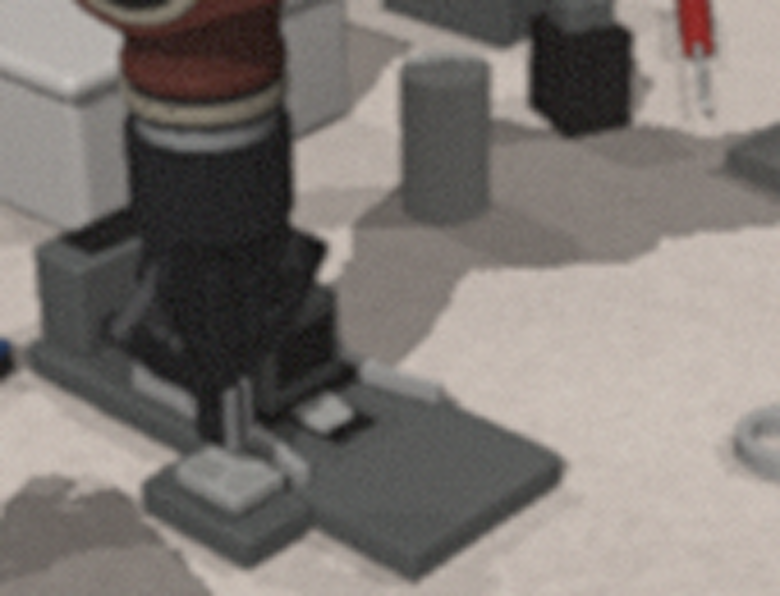

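The closed fingertips at (230,440) stand just above the pad at (230,475), and the pack is still latched.

>>> {"fn": "servo_tool", "kwargs": {"offset": [[0,0,-0.3],[0,0,-0.5],[0,0,-0.6],[0,0,-0.68],[0,0,-0.72],[0,0,-0.72]], "twist": [0,0,0,0,0,0], "claw": [0,0,0,0,0,0]}}

```text
time_s: 17.38
eef_pos: [0.569, 0.265, 0.2008]
tcp_rot: [1.0, -0.013, 0.0, -0.0]
force: [-0.9, -0.0, 5.3]
gripper_width: 0.0001
grip_force: 2.4
```

```bash
cat > pk.py <<'E'
from h import *
o=readout.get_obs(); print(o["force"].round(1),o["eef_pos"].round(4))
d=cam("side"); W=pts(d); m=(W[...,2]>.074)&(W[...,2]<.083)&(W[...,0]>.5)&(W[...,0]<.68)&(abs(W[...,1]-.183)<.04)
print(m.sum(),cv2.minAreaRect((W[m][:,:2]*1000).astype(np.float32)), W[m].min(0))
E
python3 pk.py
```

```text
[-0.9 -0.   5.3] [0.569  0.265  0.2008]
94 ((569.631591796875, 178.345947265625), (24.447763442993164, 60.70452880859375), 29.496370315551758) [0.56316634 0.15770448 0.07409171]
```

>>> {"fn": "servo_tool", "kwargs": {"offset": [[0,0,0.5],[0,0,1.5],[0,0,3],[0,0,3.3],[0,0,3.3]], "twist": [0,0,0,0,0], "claw": [0,0,0,0,0]}}

```text
time_s: 18.05
eef_pos: [0.5688, 0.2649, 0.3001]
tcp_rot: [1.0, -0.013, 0.001, -0.0]
force: [-0.0, -0.6, -0.2]
gripper_width: -0.0001
grip_force: 0.0
```

```bash
python3 pk.py; python3 - <<'E'
from h import *
s=cam("side"); b=cv2.resize(s["image"][150:280,170:340],(780,596),interpolation=cv2.INTER_CUBIC); cv2.imwrite("pics/s6.png",b)
E
```

```text
[-0.  -0.6 -0.2] [0.5688 0.2649 0.3001]
351 ((603.395263671875, 184.18148803710938), (57.72865295410156, 74.59576416015625), 87.3184585571289) [0.56534397 0.15365888 0.07403112]
```

View pics/s6.png

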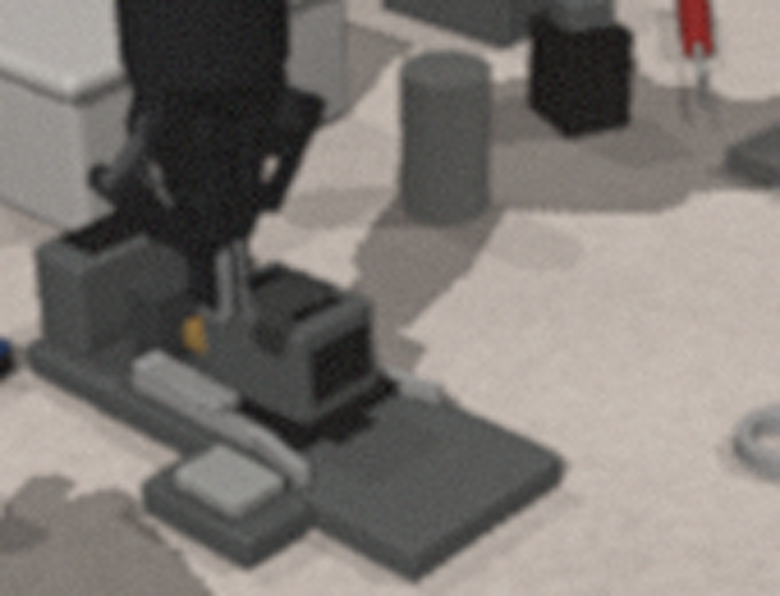

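The pack has sprung out, the brass plunger at (195,335) is exposed, and the pad is back up. I'll regrip the pack at x≈0.606.

>>> {"fn": "servo_tool", "kwargs": {"offset": [[0.5,-0.9,0.4],[1.0,-2,0.4],[1.25,-2.72,0.4],[1.25,-2.72,0.4],[1.25,-2.72,0],[1.25,-2.72,-0.8],[1.25,-2.72,-1.8],[1.25,-2.72,-2.4],[1.25,-2.72,-2.6],[1.25,-2.72,-2.6],[1.25,-2.72,-2.6]], "twist": [0,0,0,0,0,0,0,0,0,0,0], "claw": [40,85,85,85,85,85,85,85,85,85,85]}}

```text
time_s: 19.52
eef_pos: [0.6069, 0.1834, 0.2228]
tcp_rot: [1.0, -0.013, 0.001, -0.0]
force: [0.3, -0.1, 0.8]
gripper_width: 0.0849
grip_force: 0.0
```

>>> {"fn": "servo_tool", "kwargs": {"offset": [[0,0,0],[0,0,0],[0,0,0],[0,0,0],[0,0,0],[0,0,0]], "twist": [0,0,0,0,0,0], "claw": [65,50,50,50,50,50], "grip_force": 40}}

```text
time_s: 20.27
eef_pos: [0.6067, 0.1833, 0.2223]
tcp_rot: [1.0, -0.013, 0.001, -0.0]
force: [-1.2, -0.1, 5.6]
gripper_width: 0.0532
grip_force: 45.3
```

>>> {"fn": "servo_tool", "kwargs": {"offset": [[-0.15,0.004,0.02],[-0.4,0.01,0.02],[-0.65,0.017,0.02],[-0.9,0.023,0.02],[-1.2,0.031,0.02],[-1.5,0.039,0.02],[-1.8,0.047,0.02],[-2.1,0.055,0.02],[-2.4,0.062,0.02],[-2.7,0.07,0.02],[-3.0,0.078,0.02],[-3.2,0.083,0.02]], "twist": [0,0,0,0,0,0,0,0,0,0,0,0], "claw": [50,50,50,50,50,50,50,50,50,50,50,50]}}

```text
time_s: 21.78
eef_pos: [0.5099, 0.1858, 0.2222]
tcp_rot: [1.0, -0.013, 0.0, -0.0]
force: [2.6, -0.0, 4.5]
gripper_width: 0.0533
grip_force: 45.4
```

>>> {"fn": "servo_tool", "kwargs": {"offset": [[0,0,0],[0,0,0.5],[0,0,1.3],[0,0,2],[0,0,2]], "twist": [0,0,0,0,0], "claw": [50,50,50,50,50]}}

```text
time_s: 22.4
eef_pos: [0.51, 0.1858, 0.2825]
tcp_rot: [1.0, -0.013, -0.0, -0.0]
force: [1.0, -0.1, -3.9]
gripper_width: 0.0534
grip_force: 44.5
```

>>> {"fn": "servo_tool", "kwargs": {"offset": [[0.05,-0.6,0.2],[0.1,-1.8,0.4],[0.15,-3.3,0.4],[0.2,-4.9,0.4],[0.25,-6.5,0.4],[0.3,-8.1,0.4],[0.35,-9.7,0.4],[0.4,-11.3,0.4],[0.45,-12.9,0.4],[0.5,-14.3,0.4],[0.55,-15.1,0.2],[0.55,-15.29,0]], "twist": [0,-0.1,-0.2,-0.3,-0.4,-0.5,-0.6,-0.7,-0.8,-0.9,-1,-1], "claw": [50,50,50,50,50,50,50,50,50,50,50,50]}}

```text
time_s: 23.9
eef_pos: [0.5261, -0.2741, 0.2804]
tcp_rot: [0.998, -0.058, -0.001, -0.001]
force: [-0.4, 0.0, -3.9]
gripper_width: 0.0534
grip_force: 44.4
```

>>> {"fn": "servo_tool", "kwargs": {"offset": [[0,0,0],[0,0,0],[0,0,-0.8],[0,0,-1.6],[0,0,-2.1],[0,0,-2.3],[0,0,-2.35],[0,0,-2.35]], "twist": [0,0,0,0,0,0,0,0], "claw": [50,50,50,50,50,50,50,50]}}

```text
time_s: 24.9
eef_pos: [0.5272, -0.2732, 0.2125]
tcp_rot: [0.998, -0.057, 0.001, 0.0]
force: [-0.3, -0.6, -3.7]
gripper_width: 0.0535
grip_force: 44.5
```

```bash
python3 - <<'E'
from h import *
o=readout.get_obs(); print(o["force"].round(1),o["eef_pos"].round(4))
s=cam("side"); b=cv2.resize(s["image"][90:240,260:440],(720,600),interpolation=cv2.INTER_CUBIC); cv2.imwrite("pics/s7.png",b)
E
```

```text
[-0.3 -0.6 -3.7] [ 0.5272 -0.2732  0.2125]
```

View pics/s7.png

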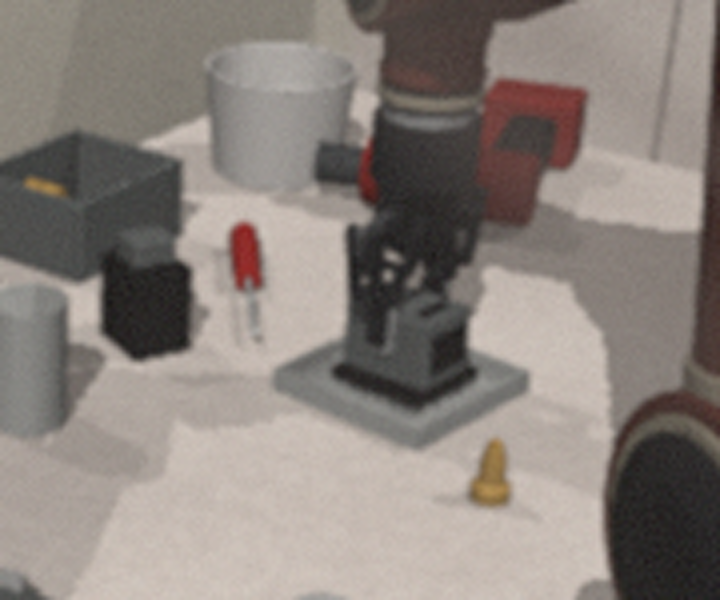

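The pack at (405,350) is centred over the tray. Next I lower it the last 6 mm or so until it touches.

>>> {"fn": "servo_tool", "kwargs": {"offset": [[0,0,-0.08],[0,0,-0.15],[0,0,-0.19],[0,0,-0.21],[0,0,-0.21]], "twist": [0,0,0,0,0], "claw": [50,50,50,50,50]}}

```text
time_s: 25.58
eef_pos: [0.5269, -0.273, 0.2062]
tcp_rot: [0.998, -0.057, -0.0, -0.0]
force: [-3.9, 2.4, 3.7]
gripper_width: 0.0535
grip_force: 45.6
```

Contact with the tray floor. I'll open and retreat.

>>> {"fn": "servo_tool", "kwargs": {"offset": [[0,0,0],[0,0,0],[0,0,0],[0,0,0],[0,0,0.6],[0,0,1.8],[0,0,3.2],[0,0,4.5],[-1.5,-1.5,5],[-3,-3,5],[-4,-4,5],[-4,-4,5]], "twist": [0,0,0,0,0,0,0,0,0,0,0,0], "claw": [65,85,85,85,85,85,85,85,85,85,85,85]}}

```text
time_s: 27.08
eef_pos: [0.405, -0.3948, 0.3569]
tcp_rot: [0.998, -0.059, 0.001, 0.001]
force: [0.9, -0.1, 0.4]
gripper_width: 0.0852
grip_force: 0.0
```

```bash
python3 - <<'E'
from h import *
for n,b in(("side",(.45,.6,-.35,-.2)),("top",(.45,.6,-.35,-.2))):
    W=pts(cam(n)); m=(W[...,2]>.055)&(W[...,2]<.075)&(W[...,0]>b[0])&(W[...,0]<b[1])&(W[...,1]>b[2])&(W[...,1]<b[3])
    print(n,m.sum(),cv2.minAreaRect((W[m][:,:2]*1000).astype(np.float32)),np.median(W[m][:,2]))
o=readout.get_obs(); print(o["force"].round(1),o["eef_pos"].round(3))
E
```

```text
side 251 ((522.411376953125, -269.68670654296875), (57.84759521484375, 77.69830322265625), 85.35213470458984) 0.06130282958304378
top 786 ((523.682373046875, -273.2201232910156), (56.01907730102539, 73.71649932861328), 83.34587860107422) 0.062280504000702175
[ 0.1 -0.3 -0.3] [ 0.407 -0.393  0.356]
```

The pack stands upright in the middle of the tray: its top is at 64 mm once the camera's 1.5 mm bias is removed, which matches 4 + 60 mm.

```bash
python3 -c "
from workcell import env; print(env.job_done())"
```

```text
the job is handed in; nothing more can be done
None
```

The pack was slid in until the catch clicked, left latched hands-off for over two seconds, freed with the catch pad, drawn out and set upright in the steel tray; I handed the job in after about 27 s.

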